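# Top up the topping carousel and hold the pot at the front

### The job

Pour all six cherry tomatoes from the metal cup into the blue open pot of the topping carousel while that pot is still turned away from the front, and stand the empty cup upright on the counter again. Then turn the carousel by its orange centre handle until the blue pot stands at the yellow front pointer, and finish while still gripping the handle, holding the turntable still there. Leave the shaker, mill, sauce bottle, bowl and spatula where they are.

Things in the scene. Friction and masses are not known exactly. Their poses are not given: they have to be found in the camera images.
- cup_center (a point): Centre (half-way up) of the open metal cup that holds six cherry tomatoes at the start: round, 60 mm outside at the rim, 55 mm half-way up and 50 mm at the foot, 60 mm tall, wall and floor 3 mm, no handle, 100 to 170 g. z is the cup's upright axis. It stands on the counter to the left or to the right of the carousel.
- pot_mouth (a point): Centre of the mouth, level with the rim, of the blue open pot, the only pot on the carousel without a steel lid. The pot is round, 84 mm outside at the rim, 76 mm inside, 65 mm deep inside, and fixed on the turntable 98 mm from its axis; its rim is 98 mm above the counter. The three white pots of the same size stand at the other quarters of the turntable and have lids (tops 101 mm above the counter, black knobs to 111 mm). The disc of the turntable is 300 mm across.
- foot: Black fixed foot of the carousel, origin on the counter on the turning axis. A flat yellow pointer lies on the counter and sticks out 75 mm from under the disc along the foot's own -x axis: that side is the carousel's front. z up.
- handle (a point): Orange upright grip plate on the post in the middle of the turntable, turning with it: 14 mm thick along its own x, 50 mm long along y, 40 mm tall; origin at its centre, on the turning axis, 146 mm above the counter. Its own -x axis always points to the blue pot. Nothing stands near it but the pots 98 mm from the axis, all lower.
- turntable (a joint): Turning angle of the turntable in rad, growing counter-clockwise seen from above; 0 (or any whole turn) has the blue pot exactly at the front. It turns without end either way, with light friction (0.05 N m), and stays where it is left.
- shaker: Bystander: glass shaker with dark metal cap, 56 mm across, 78 mm tall, origin at its underside. It stands on the side of the carousel opposite the cup.
- mill: Bystander: dark wooden pepper mill, 180 mm tall, 58 mm across, origin at its underside.
- sauce: Bystander: yellow sauce bottle, 170 mm tall, 60 mm across, origin at its underside.
- bowl: Bystander: white bowl, 120 mm across, 50 mm tall, origin at its underside.
- spatula: Bystander: spatula lying on the counter at the right, 260 mm long.
- tomato0_center (a point): Centre of a cherry tomato, a smooth, slippery red ball of 18 mm, 10 g.
- tomato1_center (a point): Centre of a cherry tomato, a smooth, slippery red ball of 18 mm, 10 g.
- tomato2_center (a point): Centre of a cherry tomato, a smooth, slippery red ball of 18 mm, 10 g.
- tomato3_center (a point): Centre of a cherry tomato, a smooth, slippery red ball of 18 mm, 10 g.
- tomato4_center (a point): Centre of a cherry tomato, a smooth, slippery red ball of 18 mm, 10 g.
- tomato5_center (a point): Centre of a cherry tomato, a smooth, slippery red ball of 18 mm, 10 g.
Not all that is in view belongs to the job. Leave any purple look-alike of the part that bears cup_center alone.

How it is judged:
On the way, in this order (a step that is already met when the one before it is completed fails the run):
1. all six tomatoes are in the blue pot, and the pot is not yet at the front (horizontal distance between each of tomato0_center, tomato1_center, tomato2_center, tomato3_center, tomato4_center, tomato5_center and pot_mouth below 0.036 m and z of tomato0_center in the frame of pot_mouth between -0.07 and 0 m and z of tomato1_center in the frame of pot_mouth between -0.07 and 0 m and z of tomato2_center in the frame of pot_mouth between -0.07 and 0 m and z of tomato3_center in the frame of pot_mouth between -0.07 and 0 m and z of tomato4_center in the frame of pot_mouth between -0.07 and 0 m and z of tomato5_center in the frame of pot_mouth between -0.07 and 0 m and not (x of pot_mouth in the frame of foot below -0.05 m and y of pot_mouth in the frame of foot between -0.02 and 0.02 m)), for 0.2 s.
2. the empty cup stands upright on the counter, let go (height (world z) of cup_center between 0.024 and 0.036 m and angle between cup_center's own z axis and vertical below 0.15 rad and contact force between cup and the fingers below 0.05 N and contact force between cup and foot below 0.05 N), for 0.2 s.
3. the blue pot is at the front pointer and the gripper holds the handle, the turntable still (x of pot_mouth in the frame of foot below -0.05 m and y of pot_mouth in the frame of foot between -0.02 and 0.02 m and contact force between turntable_c0 and the fingers above 2 N and velocity of joint turntable between -0.05 and 0.05 rad/s), for 0.2 s.
At the end, for the whole second after the job is handed in: Fingers still press the orange handle (over 2 N), turntable still (under 0.05 rad/s), blue pot's centre at the front within 20 mm (12 degrees) of the pointer's line; all six tomatoes in the pot below its rim; cup upright (0.15 rad) on the counter, let go (all of step 2 and all of step 3 and horizontal distance between each of tomato0_center, tomato1_center, tomato2_center, tomato3_center, tomato4_center, tomato5_center and pot_mouth below 0.036 m and z of tomato0_center in the frame of pot_mouth between -0.07 and 0 m and z of tomato1_center in the frame of pot_mouth between -0.07 and 0 m and z of tomato2_center in the frame of pot_mouth between -0.07 and 0 m and z of tomato3_center in the frame of pot_mouth between -0.07 and 0 m and z of tomato4_center in the frame of pot_mouth between -0.07 and 0 m and z of tomato5_center in the frame of pot_mouth between -0.07 and 0 m); the arm keeps its last pose, push and grip.
It fails at once if the shaker is pushed more than 40 mm from its place or knocked over (distance of shaker from where it was at the start of the episode above 0.04 m or angle between shaker's own z axis and vertical above 0.5 rad).
It fails at once if the mill is pushed more than 40 mm from its place or knocked over (distance of mill from where it was at the start of the episode above 0.04 m or angle between mill's own z axis and vertical above 0.5 rad).
It fails at once if the sauce is pushed more than 40 mm from its place or knocked over (distance of sauce from where it was at the start of the episode above 0.04 m or angle between sauce's own z axis and vertical above 0.5 rad).
It fails at once if the bowl is pushed more than 40 mm from its place or knocked over (distance of bowl from where it was at the start of the episode above 0.04 m or angle between bowl's own z axis and vertical above 0.5 rad).
It fails at once if the spatula is pushed more than 40 mm from its place or knocked over (distance of spatula from where it was at the start of the episode above 0.04 m).
It also fails if it takes over 72 s, if anything falls off the work surface, if the arm or the gripper's body presses on something with over 40 N, if the wrist force passes 120 N, or if a joint passes its speed limit or range.

### The arm

A 6-joint arm with a two-finger parallel gripper is mounted at the origin on the work surface. World frame = base frame: x ahead of the robot, y to its left, z up, the work surface at z = 0. Lengths are in m, angles in rad, forces in N, time in s.
With the tool pointing down it reaches from about 0.3 to 0.85 m from the base axis. Payload 5.4 kg.
Tool frame: the origin (TCP) lies on the front face of the gripper's body, between the roots of the fingers; the fingertips stand 73 mm ahead of it and the grasp point (between the pads) lies 54 mm ahead of it; y points along the fingers, x is the direction in which the jaws open and shut, and the axes are right-handed (so a half turn about y gives the same grasp; the last joint's range is limited). The gripper opens to 85 mm and grips with 20 to 120 N. Pads are 22 mm wide; open, the fingers measure 114 mm over their backs; the gripper's body (76 mm by 85 mm) begins 54 mm behind the grasp point. The pads swing forward as they close: fully open they stand 13 mm farther back than shut.
Start: joints at [1.053, 0.158, 1.597, -0, 1.386, -0.21], TCP at [0.174, 0.548, 0.304] pointing down, gripper open.
Joint ranges: [-2.91, 2.91], [-0.94, 2.29], [0.18, 2.7], [-1.29, 4.43], [0.17, 2.64], [-3, 3]. Speed limits (rad/s): [2.57, 2.57, 3.14, 3.14, 3.14, 3.14].

### API

Orientations are given as a unit quaternion [x, y, z, w].
In Python, from rig import get_state, imaging, ctrl gives the robot as it stands.
- The arm moves only by the tool carry_out, never from a script. Its argument "plan" is a list of rows, each an object with "claw": the finger opening in cm, from 0 to 8.54; "delta_pos": the shift along the world's x, y, z in cm, a list of three; "spin": the turn about the world's z in degrees. A call has 1 to 20 rows; each row is the pose to reach, as a shift and turn from the pose commanded when the call began; what a row does not reach only later rows make up. A row lasts 1/10 s, in which the tool goes at most 50 mm and 8.59 degrees, less where a joint would pass 70% of its speed; a pose out of reach is approached as far as the arm can. A call with a gripper value outside its range is refused whole. The fingers move at their own pace and stop on an object; "squeeze" is the grip in N (left out, the last holds). Time passes only in rows, so rows that repeat a pose let the fingers close. It gives the time, the measured TCP pose, the force and the opening at its end, in the units of the state.
- get_state(): the state, without advancing time (a new reading comes with each control period).
- imaging.camera(name): name is "scene" or "top" or "wrist"; returns a dict with "frame" (384x512x3 uint8, red, green, blue), "fx", "fy", "cx", "cy" (pixels), "R" (3x3) and "t" (3): a world point X has camera coordinates R X + t. Camera axes: x right, y down, z forward; pixel columns grow to the right and rows downward; lengths in m; the calibration is good to about 2 mm. A picture is of the moment at which its call begins. There is no depth.
- ctrl.finish_job(): hands the job in, once; it reports no verdict.
The state is a dict: "t": time; "qpos": joint angles; "joint_velocities": joint speeds; "effort": joint torques, N m; "position": TCP position; "tool_rot": TCP orientation; "ft_force": force on the tool from outside, world axes, zero at the start; "wrist_torque": the same for the moment, N m; "finger_gap": opening from 0.0 (shut) to 1.0 (fully open).
Only numpy, scipy, OpenCV 4.12 (cv2) and the standard library are available. Lean on these libraries where they do the work, as an engineer would, in place of code of your own. Each camera call takes 0.05 s, during which the arm holds its last target.

## Working session

There is one attempt and no reset: what is moved stays moved. The work goes in short steps, Python scripts to look and compute and a tool call to move; the robot and the scene stay as the last step left them, time stands still between calls to the robot, and variables do not carry over. Pictures are saved under pics/ and viewed, and the job is handed in when it is done.

Besides the shell and the picture viewer there is one more tool, called after ">>>" by a JSON object that holds its "name" and its "arguments", one argument or row to a line. carry_out: Moves the arm, as the interface text tells. Its arguments: {"type":"object","properties":{"plan":{"type":"array"},"squeeze":{"type":"number"}},"required":["plan"]}

```bash
mkdir -p pics; ls; python3 - <<'E'
from rig import get_state, imaging, ctrl
import cv2,numpy as np,pickle
s=get_state();print({k:np.round(v,3) for k,v in s.items()})
for n in ("scene","top","wrist"):
    c=imaging.camera(n);pickle.dump(c,open(f'{n}0.pkl','wb'))
    cv2.imwrite(f'pics/{n}0.png',c["frame"][:,:,::-1]);print(n,c['fx'],c['cx'],c['cy'],np.round(-c['R'].T@c['t'],3),np.round(c['R'],2).tolist())
E
```

```text
pics
{'t': np.float64(0.0), 'qpos': array([ 1.053,  0.159,  1.598, -0.   ,  1.386, -0.21 ]), 'joint_velocities': array([ 0.003, -0.   , -0.   ,  0.001, -0.001,  0.001]), 'effort': array([-1.0000e-03, -3.9601e+01, -3.3143e+01, -0.0000e+00,  9.0000e-03,
        0.0000e+00]), 'position': array([0.174, 0.548, 0.303]), 'tool_rot': array([ 0.571,  0.417, -0.418, -0.57 ]), 'ft_force': array([-0.554,  0.276,  0.272]), 'wrist_torque': array([-0.035, -0.037,  0.05 ]), 'finger_gap': np.float64(1.006)}
scene 346.9344218964038 253.6282454494291 192.5774502618084 [ 1.267 -0.06   0.926] [[-0.01, 1.0, -0.01], [0.74, 0.0, -0.67], [-0.67, -0.01, -0.74]]
top 491.2550773320895 250.5605692847279 188.32865933227404 [ 0.276 -0.083  1.35 ] [[0.02, -1.0, 0.01], [-0.98, -0.02, -0.22], [0.22, -0.0, -0.98]]
wrist 321.40019599770557 256.1829819056939 194.39695625613027 [0.093 0.572 0.374] [[0.3, 0.95, -0.0], [0.9, -0.29, 0.33], [0.31, -0.1, -0.94]]
```

View pics/scene0.png

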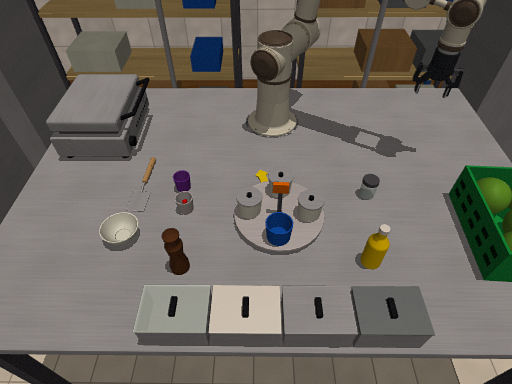

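View pics/top0.png

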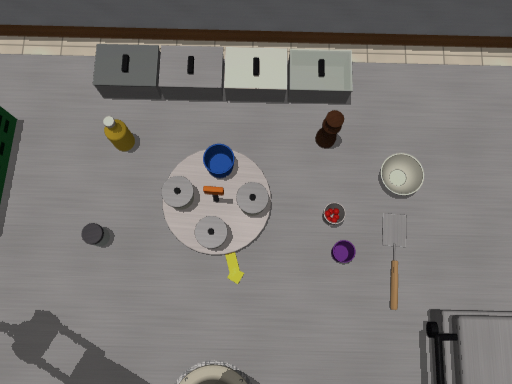

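View pics/wrist0.png

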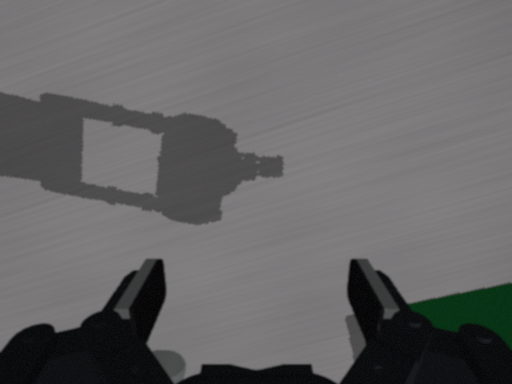

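Top view: the metal cup with red balls sits at (334,213), the purple look-alike at (343,252). The blue pot is at (219,160) on the far side, and the yellow pointer at (235,268) faces the robot. I'll measure these next.

```bash
cat > h.py <<'E'
import numpy as np,cv2
def ray(c,u,v,z):
    d=c['R'].T@np.array([(u-c['cx'])/c['fx'],(v-c['cy'])/c['fy'],1.]);o=-c['R'].T@c['t']
    return o+d*(z-o[2])/d[2]
def proj(c,X):
    p=c['R']@np.asarray(X,float)+c['t'];return np.array([c['fx']*p[0]/p[2]+c['cx'],c['fy']*p[1]/p[2]+c['cy']])
def blobs(c,lo,hi,amin=15):
    m=cv2.inRange(cv2.cvtColor(c['frame'],cv2.COLOR_RGB2HSV),lo,hi)
    n,l,s,ce=cv2.connectedComponentsWithStats(m)
    return m,l,[(i,s[i],ce[i]) for i in range(1,n) if s[i][4]>=amin]
E
python3 - <<'E'
from h import *;import pickle
C={n:pickle.load(open(n+'0.pkl','rb')) for n in('top','scene')}
rng={'red':((0,150,90),(6,255,255),0.02),'purple':((130,80,40),(160,255,255),.06),'blue':((105,120,60),(125,255,255),.098),'orange':((6,180,150),(14,255,255),.146),'yellow':((26,150,120),(34,255,255),.002)}
for n,c in C.items():
    for k,(lo,hi,z) in rng.items():
        m,l,b=blobs(c,lo,hi)
        for i,s,ce in b:
            print(n,k,s,np.round(ce,1),np.round(ray(c,*ce,z),3))
c=C['top']
g=cv2.resize(c['frame'][140:290,140:370],None,fx=3.4,fy=3.4,interpolation=cv2.INTER_CUBIC)
cv2.imwrite('pics/crop0.png',g[:,:,::-1])
E
```

```text
top red [325 208  14  14 141] [332.1 214.4] [ 0.504 -0.309  0.02 ]
top purple [332 240  24  23 429] [343.3 251.3] [ 0.4  -0.33  0.06]
top blue [203 144  31  30 613] [219.7 159.7] [ 0.631 -0.001  0.098]
top orange [204 186  19   6  86] [212.9 188.8] [0.541 0.01  0.146]
top yellow [226 253  18  31 301] [233.4 268. ] [ 0.354 -0.043  0.002]
scene red [182 199   5   5  18] [184.2 200.7] [ 0.485 -0.315  0.02 ]
scene purple [173 170  18  22 293] [181.8 180.2] [ 0.425 -0.326  0.06 ]
scene blue [182   0  33   8 254] [198.3   3.5] [-1.112 -0.446  0.098]
scene blue [190  37  33  35 982] [206.   54.1] [-0.428 -0.326  0.098]
scene blue [266 212  27  34 737] [278.4 228.1] [0.657 0.    0.098]
scene orange [273 182  16   4  51] [280.9 183.1] [0.52  0.011 0.146]
```

View pics/crop0.png

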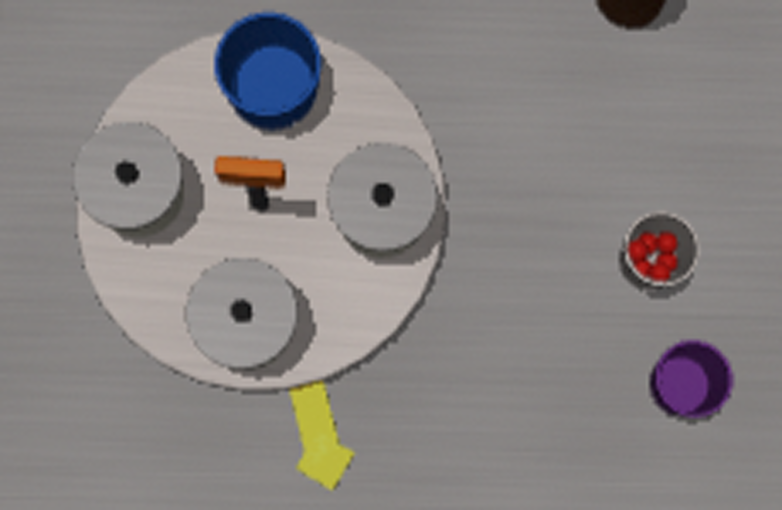

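```bash
python3 - <<'E'
from h import *;import pickle
c=pickle.load(open('top0.pkl','rb'));s=pickle.load(open('scene0.pkl','rb'))
P=lambda x,y,z:ray(c,140+x/3.4-.35,140+y/3.4-.35,z)
L,Rr,N=P(126,173,.111),P(382,195,.111),P(241,311,.111);B=P(268,64,.098)
print('knobs',L.round(4),Rr.round(4),N.round(4),'pot',B.round(4))
ax=(L+Rr)/2;ax2=(N+B)/2;print('axis',ax.round(4),ax2.round(4),[np.linalg.norm(v[:2]-ax[:2]).round(4) for v in(L,Rr,N,B)])
# disc ellipse
print('cup',P(661,250,.06).round(4),'rim w',np.linalg.norm(P(625,250,.06)-P(697,250,.06)).round(4))
# refine blue pot: outer rim via contour ellipse? fit in scene by bounding
m,l,b=blobs(c,(100,90,40),(128,255,255),200)
for i,st,ce in b:
    k=cv2.findContours((l==i).astype('uint8'),0,1)[0][0];print(st,cv2.fitEllipse(k))
m,l,b=blobs(c,(26,150,120),(34,255,255),100)
k=cv2.findContours((l==b[0][0]).astype('uint8'),0,1)[0][0][:,0]
print('tip',P0:=ray(c,*k[k[:,1].argmax()],.002), 'yaw to axis')
pts=np.argwhere(l==b[0][0])[:,::-1];W=np.array([ray(c,*p,.002)[:2] for p in pts]);u=np.linalg.svd(W-W.mean(0))[2][0];print('dir',u,W.mean(0))
o=cv2.inRange(cv2.cvtColor(c['frame'],cv2.COLOR_RGB2HSV),(6,150,100),(14,255,255));pts=np.argwhere(o)[:,::-1]
W=np.array([ray(c,*p,.166)[:2] for p in pts]);W=W[np.abs(W-np.median(W,0)).max(1)<.05];u=np.linalg.svd(W-W.mean(0))[2][0];print('handle y dir',u,W.mean(0))
for nm,q in (('cup',P(661,250,.06)),('pot',B),('ax',ax)): print(nm,proj(s,q))
E
python3 - <<'E'
import pickle,cv2
s=pickle.load(open('scene0.pkl','rb'));g=cv2.resize(s['frame'][160:260,160:360],None,fx=4,fy=4,interpolation=cv2.INTER_CUBIC);cv2.imwrite('pics/crop1.png',g[:,:,::-1])
E
```

```text
knobs [0.542  0.1062 0.111 ] [ 0.5294 -0.0883  0.111 ] [0.4388 0.0149 0.111 ] pot [0.634  0.0025 0.098 ]
axis [0.5357 0.009  0.111 ] [0.5364 0.0087 0.1045] [np.float64(0.0975), np.float64(0.0975), np.float64(0.0971), np.float64(0.0985)]
cup [ 0.5009 -0.3079  0.06  ] rim w 0.0564
[203 144  32  34 836] ((218.6328887939453, 159.89527893066406), (30.142135620117188, 33.57804489135742), 163.55899047851562)
tip [ 0.31428399 -0.05329312  0.002     ] yaw to axis
dir [-0.96076108 -0.27737727] [ 0.35403365 -0.04253283]
handle y dir [-0.06219119 -0.99806425] [0.53649214 0.00945606]
cup [183.89886333 196.55382597]
pot [278.89352224 221.80898781]
ax [279.95060213 194.43830044]
```

View pics/crop1.png

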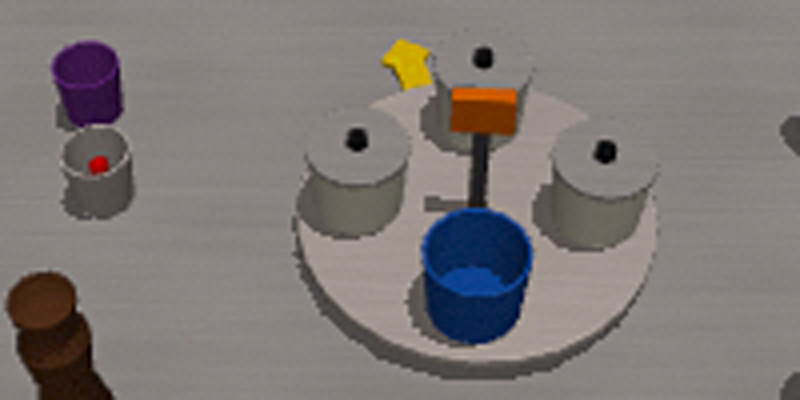

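The cup is at (0.501,-0.308), the axis at (0.536,0.009), the blue pot bearing is -3.8° and the front bearing is 196°. The lids and pot all come out about 97–98 mm from the axis, so the measurement agrees with the sizes given.

The moves only allow a turn about z, so I'll pour by letting the cup pivot between the pads over the pot's outer rim. First I turn the pot toward the cup side (bearing -90°).

>>> {"name": "carry_out", "arguments": {
  "plan": [
    {"claw":5,"delta_pos":[36.2,-53.9,0],"spin":-76.2},
    {"claw":5,"delta_pos":[36.2,-53.9,0],"spin":-76.2},
    {"claw":5,"delta_pos":[36.2,-53.9,0],"spin":-76.2},
    {"claw":5,"delta_pos":[36.2,-53.9,0],"spin":-76.2},
    {"claw":5,"delta_pos":[36.2,-53.9,0],"spin":-76.2},
    {"claw":5,"delta_pos":[36.2,-53.9,0],"spin":-76.2},
    {"claw":5,"delta_pos":[36.2,-53.9,0],"spin":-76.2},
    {"claw":5,"delta_pos":[36.2,-53.9,0],"spin":-76.2},
    {"claw":5,"delta_pos":[36.2,-53.9,0],"spin":-76.2},
    {"claw":5,"delta_pos":[36.2,-53.9,0],"spin":-76.2},
    {"claw":5,"delta_pos":[36.2,-53.9,0],"spin":-76.2},
    {"claw":5,"delta_pos":[36.2,-53.9,0],"spin":-76.2},
    {"claw":5,"delta_pos":[36.2,-53.9,0],"spin":-76.2},
    {"claw":5,"delta_pos":[36.2,-53.9,0],"spin":-76.2},
    {"claw":5,"delta_pos":[36.2,-53.9,0],"spin":-76.2},
    {"claw":5,"delta_pos":[36.2,-53.9,0],"spin":-76.2}
  ],
  "squeeze": 30
}}

```text
t: 1.75
position: [0.5356, 0.0098, 0.3036]
tool_rot: [-0.707, 0.024, -0.023, 0.707]
ft_force: [-0.0, 0.4, 0.5]
finger_gap: 0.584
```

```bash
cat > yaw.py <<'E'
from rig import get_state
import numpy as np
from scipy.spatial.transform import Rotation as Ro
def st():
    s=get_state();x=Ro.from_quat(s['tool_rot']).as_matrix()[:,0]
    print('t',round(float(s['t']),2),'p',s['position'].round(4),'yaw',round(float(np.degrees(np.arctan2(x[1],x[0]))),1),'gap',round(float(s['finger_gap'])*85.4,1),'F',s['ft_force'].round(1),'q',s['qpos'].round(2))
    return s
E
python3 -c "
from yaw import *;st()
from rig import imaging;import cv2
cv2.imwrite('pics/w1.png',imaging.camera('wrist')['frame'][:,:,::-1])"
```

```text
t 1.75 p [0.5356 0.0098 0.3036] yaw -3.8 gap 49.9 F [-0.   0.4  0.5] q [-0.21  0.06  1.71  0.    1.38 -0.14]
```

View pics/w1.png

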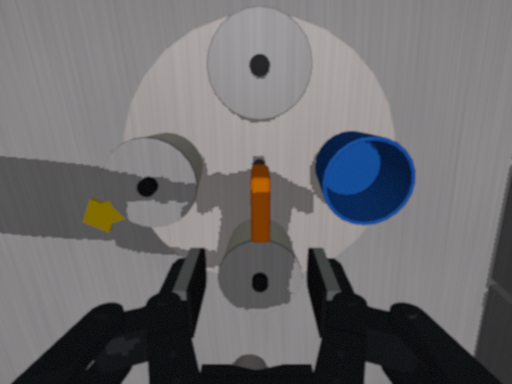

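The wrist view shows the handle (260,205) centred between the fingers and aligned with them. I'll descend, grip and turn.

>>> {"name": "carry_out", "arguments": {
  "plan": [
    {"claw":5,"delta_pos":[0,0,-5],"spin":0},
    {"claw":5,"delta_pos":[0,0,-8],"spin":0},
    {"claw":5,"delta_pos":[0,0,-10.2],"spin":0},
    {"claw":5,"delta_pos":[0,0,-10.2],"spin":0},
    {"claw":0.8,"delta_pos":[0,0,-10.2],"spin":0},
    {"claw":0.8,"delta_pos":[0,0,-10.2],"spin":0},
    {"claw":0.8,"delta_pos":[0,0,-10.2],"spin":0},
    {"claw":0.8,"delta_pos":[0,0,-10.2],"spin":0},
    {"claw":0.8,"delta_pos":[0,0,-10.2],"spin":0},
    {"claw":0.8,"delta_pos":[0,0,-10.2],"spin":0},
    {"claw":0.8,"delta_pos":[0,0,-10.2],"spin":0},
    {"claw":0.8,"delta_pos":[0,0,-10.2],"spin":-5},
    {"claw":0.8,"delta_pos":[0,0,-10.2],"spin":-10},
    {"claw":0.8,"delta_pos":[0,0,-10.2],"spin":-16},
    {"claw":0.8,"delta_pos":[0,0,-10.2],"spin":-22},
    {"claw":0.8,"delta_pos":[0,0,-10.2],"spin":-28},
    {"claw":0.8,"delta_pos":[0,0,-10.2],"spin":-34},
    {"claw":0.8,"delta_pos":[0,0,-10.2],"spin":-40}
  ]
}}

```text
t: 3.6
position: [0.5377, 0.0091, 0.2042]
tool_rot: [-0.655, 0.264, -0.267, 0.656]
ft_force: [3.7, 3.0, 5.1]
finger_gap: 0.161
```

>>> {"name": "carry_out", "arguments": {
  "plan": [
    {"claw":0.8,"delta_pos":[0,0,0],"spin":-6},
    {"claw":0.8,"delta_pos":[0,0,0],"spin":-12},
    {"claw":0.8,"delta_pos":[0,0,0],"spin":-18},
    {"claw":0.8,"delta_pos":[0,0,0],"spin":-24},
    {"claw":0.8,"delta_pos":[0,0,0],"spin":-30},
    {"claw":0.8,"delta_pos":[0,0,0],"spin":-36},
    {"claw":0.8,"delta_pos":[0,0,0],"spin":-41},
    {"claw":0.8,"delta_pos":[0,0,0],"spin":-44},
    {"claw":0.8,"delta_pos":[0,0,0],"spin":-46},
    {"claw":0.8,"delta_pos":[0,0,0],"spin":-46},
    {"claw":0.8,"delta_pos":[0,0,0],"spin":-46},
    {"claw":5,"delta_pos":[0,0,0],"spin":-46},
    {"claw":5,"delta_pos":[0,0,0],"spin":-46},
    {"claw":5,"delta_pos":[0,0,0],"spin":-46},
    {"claw":5,"delta_pos":[0,0,0],"spin":-46},
    {"claw":5,"delta_pos":[0,0,5],"spin":-46},
    {"claw":5,"delta_pos":[0,0,10],"spin":-46}
  ]
}}

```text
t: 5.3
position: [0.5349, 0.0091, 0.3012]
tool_rot: [0.502, -0.501, 0.498, -0.5]
ft_force: [0.8, -0.3, 0.8]
finger_gap: 0.587
```

```bash
python3 - <<'E'
from yaw import *;st()
from rig import imaging;import cv2
cv2.imwrite('pics/w2.png',imaging.camera('wrist')['frame'][:,:,::-1]);cv2.imwrite('pics/t2.png',imaging.camera('top')['frame'][:,:,::-1])
E
```

```text
t 5.3 p [0.5349 0.0091 0.3012] yaw -89.8 gap 50.1 F [ 0.8 -0.3  0.8] q [-0.21  0.06  1.71 -0.    1.38  1.36]
```

View pics/w2.png

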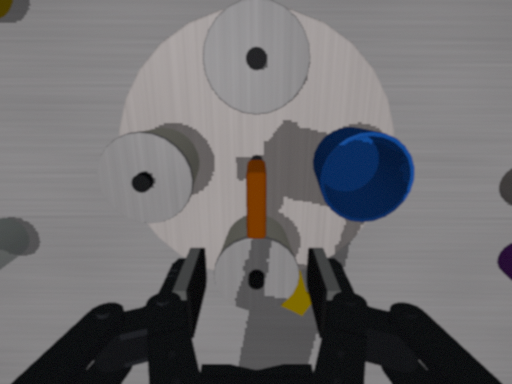

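View pics/t2.png

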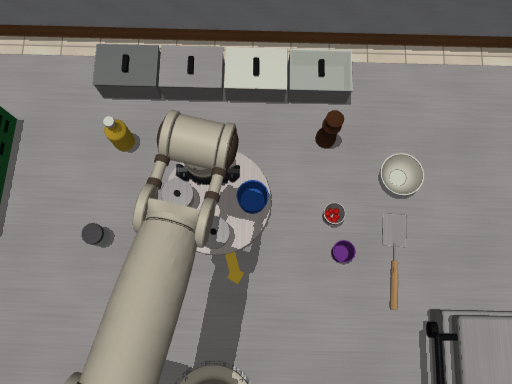

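The pot now sits at bearing -90°, at (252,197) in the top view. Next I go over the cup with the jaw axis along x.

>>> {"name": "carry_out", "arguments": {
  "plan": [
    {"claw":8.5,"delta_pos":[-3.4,-31.7,0],"spin":90},
    {"claw":8.5,"delta_pos":[-3.4,-31.7,0],"spin":90},
    {"claw":8.5,"delta_pos":[-3.4,-31.7,0],"spin":90},
    {"claw":8.5,"delta_pos":[-3.4,-31.7,0],"spin":90},
    {"claw":8.5,"delta_pos":[-3.4,-31.7,0],"spin":90},
    {"claw":8.5,"delta_pos":[-3.4,-31.7,0],"spin":90},
    {"claw":8.5,"delta_pos":[-3.4,-31.7,0],"spin":90},
    {"claw":8.5,"delta_pos":[-3.4,-31.7,0],"spin":90},
    {"claw":8.5,"delta_pos":[-3.4,-31.7,-5],"spin":90},
    {"claw":8.5,"delta_pos":[-3.4,-31.7,-10],"spin":90},
    {"claw":8.5,"delta_pos":[-3.4,-31.7,-10],"spin":90},
    {"claw":8.5,"delta_pos":[-3.4,-31.7,-10],"spin":90},
    {"claw":8.5,"delta_pos":[-3.4,-31.7,-10],"spin":90}
  ]
}}

```text
t: 6.7
position: [0.5026, -0.3085, 0.2026]
tool_rot: [0.707, 0.0, 0.001, -0.707]
ft_force: [-0.8, -0.2, 0.7]
finger_gap: 0.997
```

```bash
python3 - <<'E'
from yaw import *;st()
from rig import imaging;import cv2,pickle
c=imaging.camera('wrist');pickle.dump(c,open('w3.pkl','wb'));cv2.imwrite('pics/w3.png',c['frame'][:,:,::-1]);c=imaging.camera('top');pickle.dump(c,open('t3.pkl','wb'));cv2.imwrite('pics/t3.png',c['frame'][:,:,::-1])
E
```

```text
t 6.7 p [ 0.5026 -0.3085  0.2026] yaw -0.0 gap 85.1 F [-0.8 -0.2  0.7] q [-0.76  0.29  1.65 -0.    1.2  -0.75]
```

View pics/w3.png

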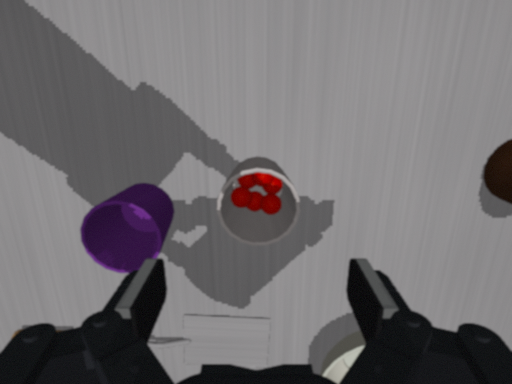

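View pics/t3.png

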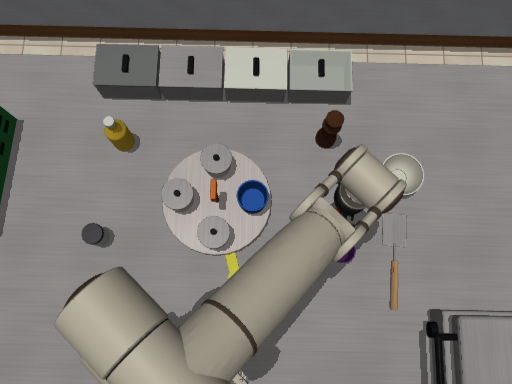

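```bash
python3 - <<'E'
from h import *;import pickle
w=pickle.load(open('w3.pkl','rb'));c=pickle.load(open('t3.pkl','rb'))
print('cup',ray(w,258.5,206,.06).round(4), ray(w,219,206,.06).round(4),ray(w,298.5,206,.06).round(4))
m,l,b=blobs(c,(100,90,40),(128,255,255),200)
for i,st,ce in b:
    if abs(ce[1]-197)<30:
        k=cv2.findContours((l==i).astype('uint8'),0,1)[0][0];print(st,cv2.fitEllipse(k));print(ray(c,st[0]+(st[2]-1)/2,ce[1],.098).round(4))
g=cv2.resize(c['frame'][130:270,150:290],None,fx=5,fy=5,interpolation=cv2.INTER_CUBIC);g=g[:600];cv2.imwrite('pics/crop3.png',g[:,:,::-1])
E
```

```text
cup [ 0.5044 -0.3075  0.06  ] [ 0.4763 -0.3075  0.06  ] [ 0.5329 -0.3076  0.06  ]
[237 180  32  33 816] ((252.28543090820312, 195.88345336914062), (30.745943069458008, 32.07243347167969), 2.586360454559326)
[ 0.5351 -0.0896  0.098 ]
```

View pics/crop3.png

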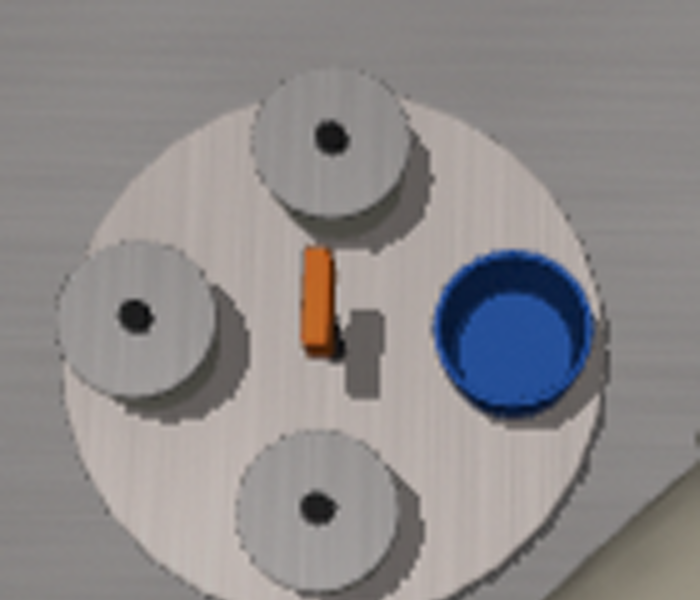

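>>> {"name": "carry_out", "arguments": {
  "plan": [
    {"claw":8.5,"delta_pos":[0,0.1,-4],"spin":0},
    {"claw":8.5,"delta_pos":[0,0.1,-8],"spin":0},
    {"claw":8.5,"delta_pos":[0,0.1,-10.5],"spin":0},
    {"claw":8.5,"delta_pos":[0,0.1,-12],"spin":0},
    {"claw":8.5,"delta_pos":[0,0.1,-12],"spin":0},
    {"claw":6,"delta_pos":[0,0.1,-12],"spin":0},
    {"claw":4.5,"delta_pos":[0,0.1,-12],"spin":0},
    {"claw":4.5,"delta_pos":[0,0.1,-12],"spin":0},
    {"claw":4.5,"delta_pos":[0,0.1,-12],"spin":0},
    {"claw":4.5,"delta_pos":[0,0.1,-12],"spin":0},
    {"claw":4.5,"delta_pos":[0,0.1,-12],"spin":0},
    {"claw":4.5,"delta_pos":[0,0.1,-12],"spin":0}
  ],
  "squeeze": 22
}}

```text
t: 8.0
position: [0.5036, -0.3083, 0.0845]
tool_rot: [0.708, 0.002, 0.0, -0.706]
ft_force: [0.2, 1.8, 6.3]
finger_gap: 0.686
```

```bash
python3 - <<'E'
from yaw import *;st()
from rig import imaging;import cv2,pickle
c=imaging.camera('wrist');cv2.imwrite('pics/w4.png',c['frame'][:,:,::-1]);c=imaging.camera('scene');g=cv2.resize(c['frame'][130:260,120:300],None,fx=4,fy=4);cv2.imwrite('pics/s4.png',g[:,:,::-1])
E
```

```text
t 8.0 p [ 0.5036 -0.3083  0.0845] yaw 0.2 gap 58.6 F [0.2 1.8 6.3] q [-0.75  0.46  1.7   0.    0.98 -0.76]
```

View pics/w4.png

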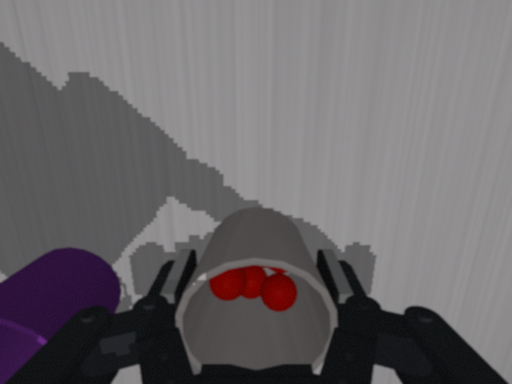

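View pics/s4.png

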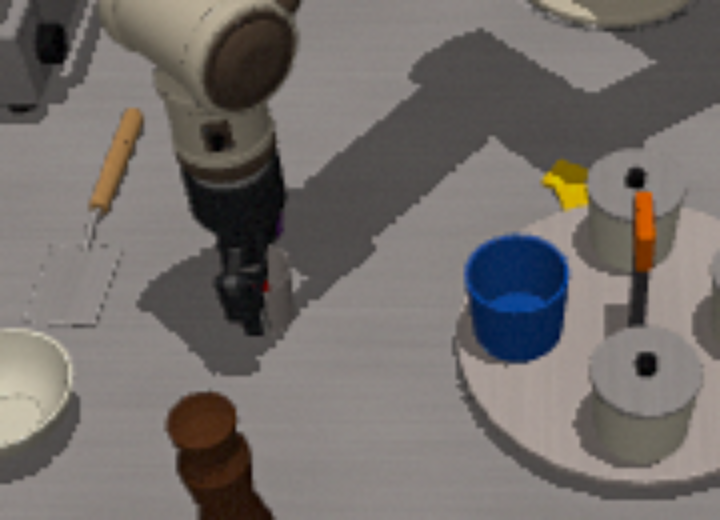

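The gap of 58.6 mm means the pads bite near their upper edge on the tapered wall, so the fingertips hang too low to clear the pot rim when the cup tilts. I'll regrasp higher, at the rim, which also makes the cup swing freely.

>>> {"name": "carry_out", "arguments": {
  "plan": [
    {"claw":8.0,"delta_pos":[0,0,0],"spin":0},
    {"claw":8.0,"delta_pos":[0,0,0],"spin":0},
    {"claw":8.0,"delta_pos":[0,0,0],"spin":0},
    {"claw":8.0,"delta_pos":[0,0,2.4],"spin":0},
    {"claw":8.0,"delta_pos":[0,0,2.4],"spin":0},
    {"claw":8.0,"delta_pos":[0,0,2.4],"spin":0},
    {"claw":5,"delta_pos":[0,0,2.4],"spin":0},
    {"claw":5,"delta_pos":[0,0,2.4],"spin":0},
    {"claw":5,"delta_pos":[0,0,2.4],"spin":0},
    {"claw":5,"delta_pos":[0,0,2.4],"spin":0},
    {"claw":5,"delta_pos":[0,0,2.4],"spin":0},
    {"claw":5,"delta_pos":[0,0,2.4],"spin":0},
    {"claw":5,"delta_pos":[0,0,2.4],"spin":0}
  ],
  "squeeze": 25
}}

```text
t: 9.4
position: [0.502, -0.3069, 0.1055]
tool_rot: [-0.707, -0.001, 0.001, 0.707]
ft_force: [0.2, 0.6, -1.2]
finger_gap: 0.691
```

```bash
python3 - <<'E'
from yaw import *;st()
from rig import imaging;import cv2,pickle
c=imaging.camera('wrist');cv2.imwrite('pics/w5.png',c['frame'][:,:,::-1])
E
```

```text
t 9.4 p [ 0.502  -0.3069  0.1055] yaw 0.2 gap 59.0 F [ 0.2  0.6 -1.2] q [-0.75  0.42  1.7  -0.    1.02 -0.76]
```

View pics/w5.png

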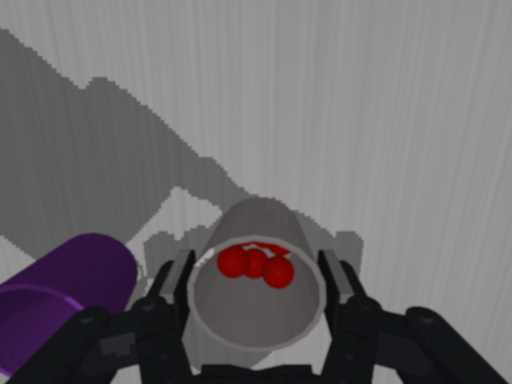

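>>> {"name": "carry_out", "arguments": {
  "plan": [
    {"claw":5,"delta_pos":[0,0,1],"spin":0},
    {"claw":5,"delta_pos":[0,0,2],"spin":0},
    {"claw":5,"delta_pos":[0,0,3.5],"spin":0},
    {"claw":5,"delta_pos":[0,0,5],"spin":0},
    {"claw":5,"delta_pos":[0.5,1,6],"spin":0},
    {"claw":5,"delta_pos":[1,2.5,6.5],"spin":0},
    {"claw":5,"delta_pos":[1.5,4,6.5],"spin":0},
    {"claw":5,"delta_pos":[2,5.5,6.5],"spin":0},
    {"claw":5,"delta_pos":[2.5,7,6.5],"spin":0},
    {"claw":5,"delta_pos":[3,8.5,6.5],"spin":0},
    {"claw":5,"delta_pos":[3.3,10,6.5],"spin":0},
    {"claw":5,"delta_pos":[3.3,11,6.5],"spin":0},
    {"claw":5,"delta_pos":[3.3,12,6.5],"spin":0},
    {"claw":5,"delta_pos":[3.3,12,6.5],"spin":0}
  ]
}}

```text
t: 10.85
position: [0.535, -0.1858, 0.1707]
tool_rot: [-0.707, -0.001, 0.002, 0.707]
ft_force: [-0.4, 0.4, -2.1]
finger_gap: 0.695
```

```bash
cat > look.py <<'E'
import sys
from yaw import *;st()
from rig import imaging;import cv2,pickle
n=sys.argv[1]
for k in sys.argv[2:]:
    c=imaging.camera(k);pickle.dump(c,open(k+n+'.pkl','wb'));f=c['frame']
    if k=='scene': f=cv2.resize(f[130:260,180:340],None,fx=4,fy=4,interpolation=cv2.INTER_CUBIC)
    if k=='top': f=cv2.resize(f[110:290,150:370],None,fx=3,fy=3,interpolation=cv2.INTER_CUBIC)
    cv2.imwrite(f'pics/{k}{n}.png',f[:,:,::-1])
E
python3 look.py 6 wrist scene
```

```text
t 10.85 p [ 0.535  -0.1858  0.1707] yaw 0.2 gap 59.3 F [-0.4  0.4 -2.1] q [-0.55  0.28  1.74  0.    1.13 -0.55]
```

View pics/wrist6.png

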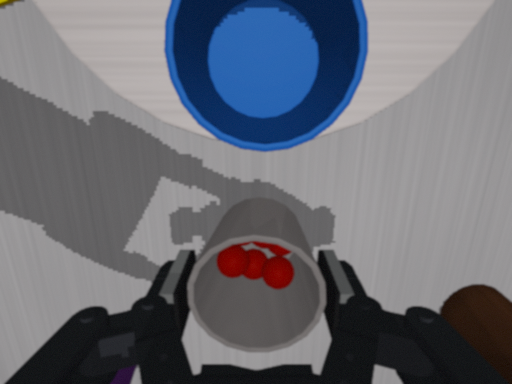

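View pics/scene6.png

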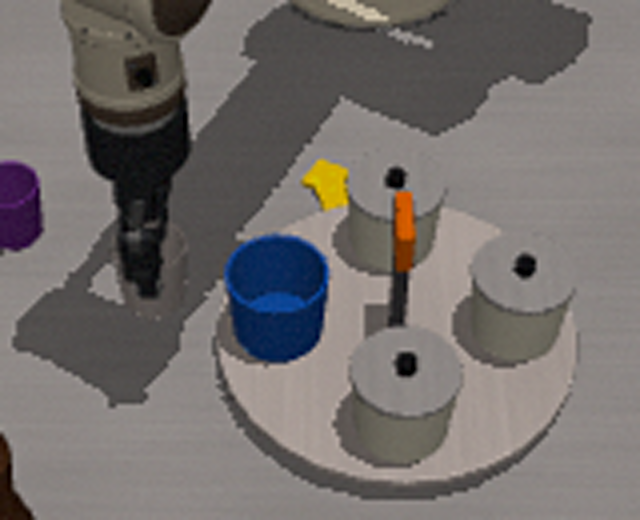

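```bash
python3 - <<'E'
from h import *;import pickle
c=pickle.load(open('scene6.pkl','rb'))
def atx(u,v,x):
    d=c['R'].T@np.array([(u-c['cx'])/c['fx'],(v-c['cy'])/c['fy'],1.]);o=-c['R'].T@c['t'];return o+d*(x-o[0])/d[0]
for x in(.566,.572,.58): print('tip',x,atx(180+148/4,130+298/4,x).round(4))
for x in(.535,.56): print('foot',x,atx(180+158/4,130+318/4,x).round(4))
print(proj(c,[.535,-.186,.126]),proj(c,[.535,-.186,.066]), 'expected rim/foot centre px; crop:',[(p-np.array([180,130]))*4 for p in (proj(c,[.535,-.186,.126]),proj(c,[.56,-.186,.066]))])
E
```

```text
tip 0.566 [ 0.566  -0.1886  0.0966]
tip 0.572 [ 0.572  -0.1875  0.1037]
tip 0.58 [ 0.58   -0.186   0.1132]
foot 0.535 [ 0.535  -0.1882  0.0342]
foot 0.56 [ 0.56   -0.1838  0.0647]
[217.83474994 190.8683581 ] [219.38299221 203.3016681 ] expected rim/foot centre px; crop: [array([151.33899974, 243.47343241]), array([155.11690209, 316.93465446])]
```

>>> {"name": "carry_out", "arguments": {
  "plan": [
    {"claw":5,"delta_pos":[0.1,1.3,0],"spin":0},
    {"claw":5,"delta_pos":[0.1,2.3,0],"spin":0},
    {"claw":5,"delta_pos":[0.1,2.8,0.2],"spin":0},
    {"claw":5,"delta_pos":[0.1,3.2,0.5],"spin":0},
    {"claw":5,"delta_pos":[0.1,3.6,0.8],"spin":0},
    {"claw":5,"delta_pos":[0.1,4,1.1],"spin":0},
    {"claw":5,"delta_pos":[0.1,4.4,1.3],"spin":0},
    {"claw":5,"delta_pos":[0.1,4.8,1.4],"spin":0},
    {"claw":5,"delta_pos":[0.1,5.2,1.4],"spin":0},
    {"claw":5,"delta_pos":[0.1,5.7,1.4],"spin":0}
  ]
}}

```text
t: 11.95
position: [0.5374, -0.1308, 0.1868]
tool_rot: [0.708, 0.002, 0.0, -0.706]
ft_force: [-0.4, -5.2, 5.7]
finger_gap: 0.689
```

```bash
python3 look.py 7 wrist scene
```

```text
t 11.95 p [ 0.5374 -0.1308  0.1868] yaw 0.2 gap 58.9 F [-0.4 -5.2  5.7] q [-0.46  0.22  1.77 -0.    1.15 -0.46]
```

View pics/wrist7.png

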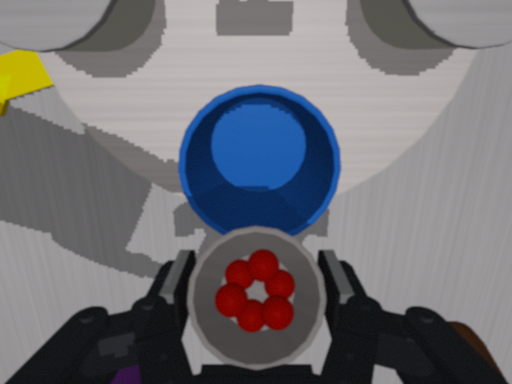

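View pics/scene7.png

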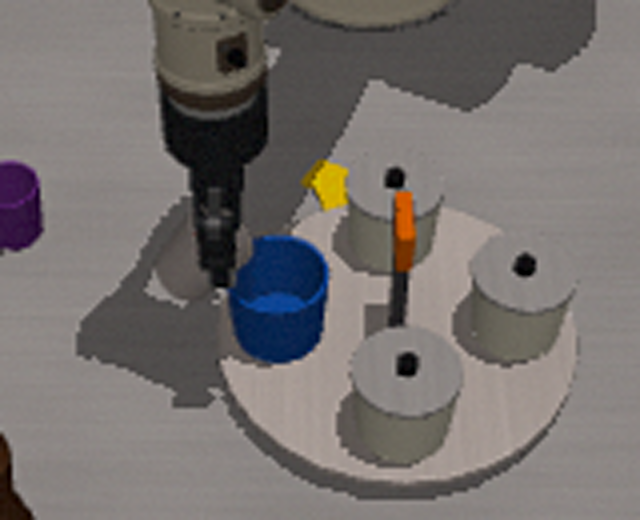

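The cup pivots as planned: tilted about 40° on the rim, six balls visible around (260,290), contact only about 8 N, and the pot hasn't moved. I'll continue.

>>> {"name": "carry_out", "arguments": {
  "plan": [
    {"claw":5,"delta_pos":[0,0.3,0],"spin":0},
    {"claw":5,"delta_pos":[0,0.6,-0.1],"spin":0},
    {"claw":5,"delta_pos":[0,0.9,-0.2],"spin":0},
    {"claw":5,"delta_pos":[0,1.2,-0.3],"spin":0},
    {"claw":5,"delta_pos":[0,1.5,-0.4],"spin":0},
    {"claw":5,"delta_pos":[0,1.8,-0.5],"spin":0},
    {"claw":5,"delta_pos":[0,2.0,-0.6],"spin":0},
    {"claw":5,"delta_pos":[0,2.0,-0.6],"spin":0}
  ]
}}

```text
t: 12.85
position: [0.5381, -0.1095, 0.1816]
tool_rot: [0.707, 0.003, 0.001, -0.707]
ft_force: [-0.2, 0.8, 9.6]
finger_gap: 0.689
```

```bash
python3 look.py 8 wrist scene
```

```text
t 12.85 p [ 0.5381 -0.1095  0.1816] yaw 0.2 gap 58.8 F [-0.2  0.8  9.6] q [-0.42  0.22  1.78  0.    1.13 -0.43]
```

View pics/wrist8.png

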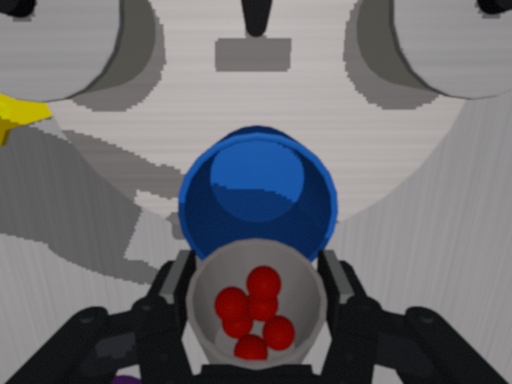

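View pics/scene8.png

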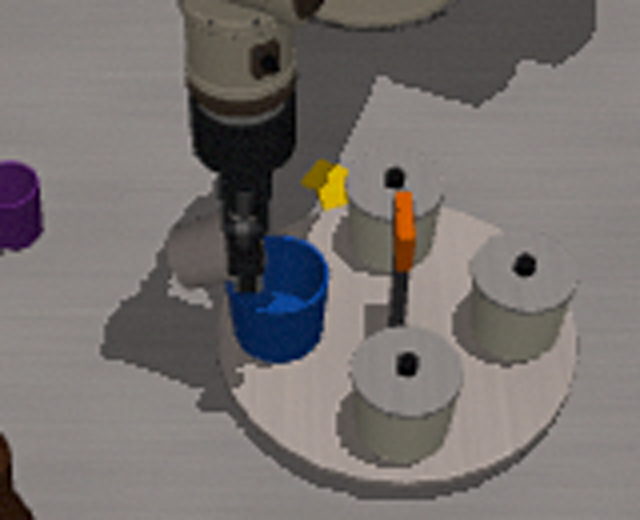

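>>> {"name": "carry_out", "arguments": {
  "plan": [
    {"claw":5,"delta_pos":[0,0.2,-0.1],"spin":0},
    {"claw":5,"delta_pos":[0,0.4,-0.3],"spin":0},
    {"claw":5,"delta_pos":[0,0.6,-0.4],"spin":0},
    {"claw":5,"delta_pos":[0,0.8,-0.6],"spin":0},
    {"claw":5,"delta_pos":[0,0.9,-0.8],"spin":0},
    {"claw":5,"delta_pos":[0,1.0,-1.0],"spin":0},
    {"claw":5,"delta_pos":[0,1.0,-1.1],"spin":0},
    {"claw":5,"delta_pos":[0,1.0,-1.1],"spin":0},
    {"claw":5,"delta_pos":[0,1.0,-1.1],"spin":0}
  ]
}}

```text
t: 13.85
position: [0.5383, -0.0976, 0.1708]
tool_rot: [-0.706, -0.003, -0.001, 0.709]
ft_force: [0.7, 9.0, 13.6]
finger_gap: 0.692
```

```bash
python3 look.py 9 wrist scene
```

```text
t 13.85 p [ 0.5383 -0.0976  0.1708] yaw 0.2 gap 59.1 F [ 0.7  9.  13.6] q [-0.4   0.23  1.8   0.01  1.11 -0.41]
```

View pics/wrist9.png

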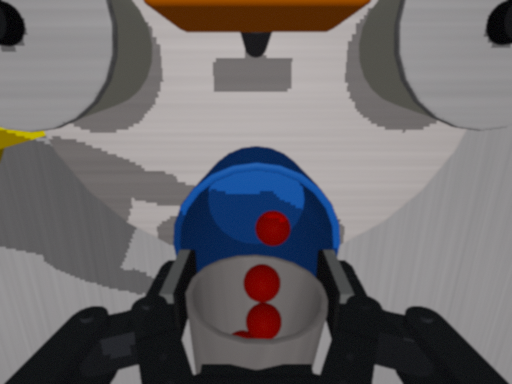

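View pics/scene9.png

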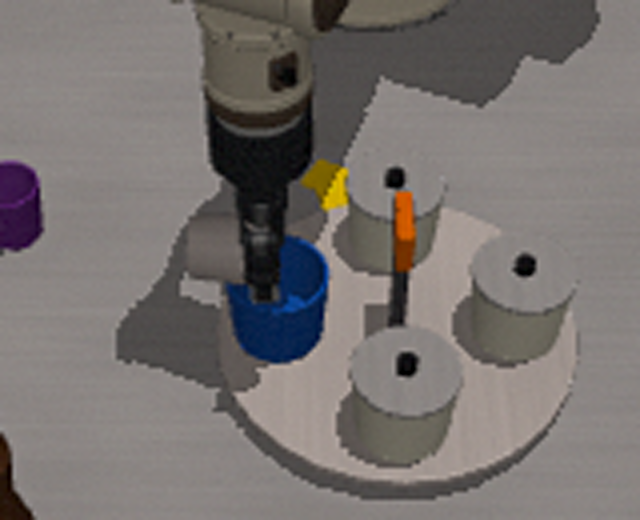

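One ball is already in the pot (273,228) and the cup is near horizontal. I'll lower it slightly more.

>>> {"name": "carry_out", "arguments": {
  "plan": [
    {"claw":5,"delta_pos":[0,0,-0.1],"spin":0},
    {"claw":5,"delta_pos":[0,0,-0.2],"spin":0},
    {"claw":5,"delta_pos":[0,0,-0.3],"spin":0},
    {"claw":5,"delta_pos":[0,0,-0.3],"spin":0},
    {"claw":5,"delta_pos":[0,0,-0.3],"spin":0}
  ]
}}

```text
t: 14.45
position: [0.5385, -0.0968, 0.1682]
tool_rot: [-0.705, -0.003, -0.001, 0.709]
ft_force: [1.0, 14.1, 16.0]
finger_gap: 0.693
```

```bash
python3 look.py 10 wrist scene
```

```text
t 14.45 p [ 0.5385 -0.0968  0.1682] yaw 0.1 gap 59.2 F [ 1.  14.1 16. ] q [-0.4   0.23  1.8   0.01  1.11 -0.41]
```

View pics/wrist10.png

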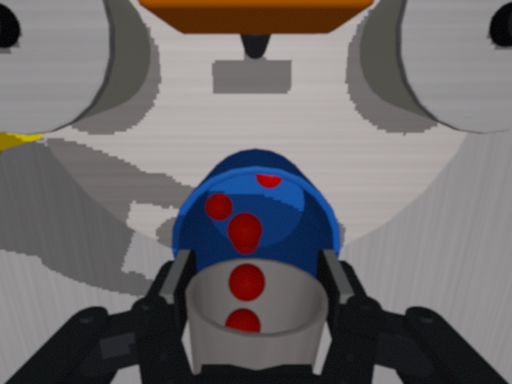

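View pics/scene10.png

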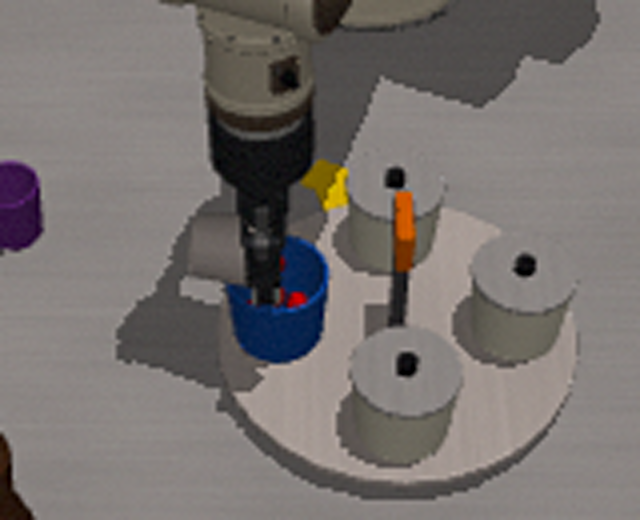

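Balls are rolling into the pot: four are out, at (268,180), (219,207), (245,230) and the lip. I'll wait a few rows.

>>> {"name": "carry_out", "arguments": {
  "plan": [
    {"claw":5,"delta_pos":[0,0,0],"spin":0},
    {"claw":5,"delta_pos":[0,0,0],"spin":0},
    {"claw":5,"delta_pos":[0,0,-0.1],"spin":0},
    {"claw":5,"delta_pos":[0,0,-0.1],"spin":0},
    {"claw":5,"delta_pos":[0,0,-0.1],"spin":0},
    {"claw":5,"delta_pos":[0,0,-0.1],"spin":0}
  ]
}}

```text
t: 15.15
position: [0.5385, -0.0965, 0.1672]
tool_rot: [-0.705, -0.003, -0.001, 0.709]
ft_force: [-0.1, 15.3, 16.6]
finger_gap: 0.69
```

```bash
python3 look.py 11 wrist
```

```text
t 15.15 p [ 0.5385 -0.0965  0.1672] yaw 0.1 gap 59.0 F [-0.1 15.3 16.6] q [-0.4   0.23  1.8   0.01  1.11 -0.41]
```

View pics/wrist11.png

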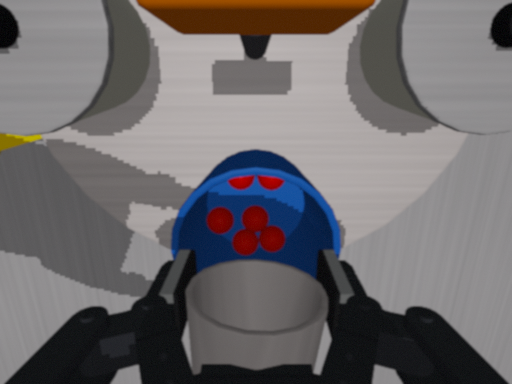

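All six are in the pot ((240,182), (271,182), (220,220), (255,218), (245,241), (270,238)) and the cup is empty. I'll lift off and back out.

>>> {"name": "carry_out", "arguments": {
  "plan": [
    {"claw":5,"delta_pos":[0,0,1],"spin":0},
    {"claw":5,"delta_pos":[0,0,2.5],"spin":0},
    {"claw":5,"delta_pos":[0,-1,4],"spin":0},
    {"claw":5,"delta_pos":[0,-3,4],"spin":0},
    {"claw":5,"delta_pos":[0,-5,4],"spin":0},
    {"claw":5,"delta_pos":[0,-6.5,4],"spin":0},
    {"claw":5,"delta_pos":[0,-7,4],"spin":0},
    {"claw":5,"delta_pos":[0,-7,4],"spin":0}
  ]
}}

```text
t: 16.0
position: [0.5361, -0.1704, 0.2038]
tool_rot: [-0.707, -0.0, 0.001, 0.707]
ft_force: [0.3, -0.0, -1.8]
finger_gap: 0.692
```

```bash
python3 look.py 12 wrist scene top
```

```text
t 16.0 p [ 0.5361 -0.1704  0.2038] yaw 0.1 gap 59.1 F [ 0.3 -0.  -1.8] q [-0.52  0.22  1.73  0.    1.19 -0.52]
```

View pics/wrist12.png

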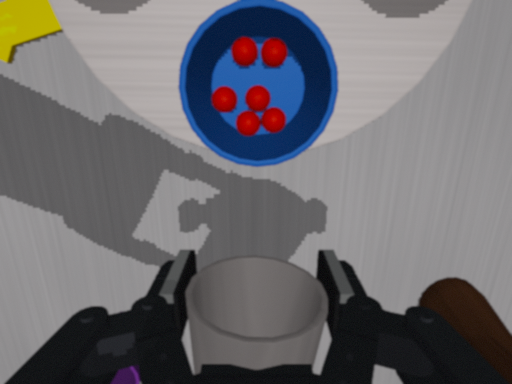

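View pics/scene12.png

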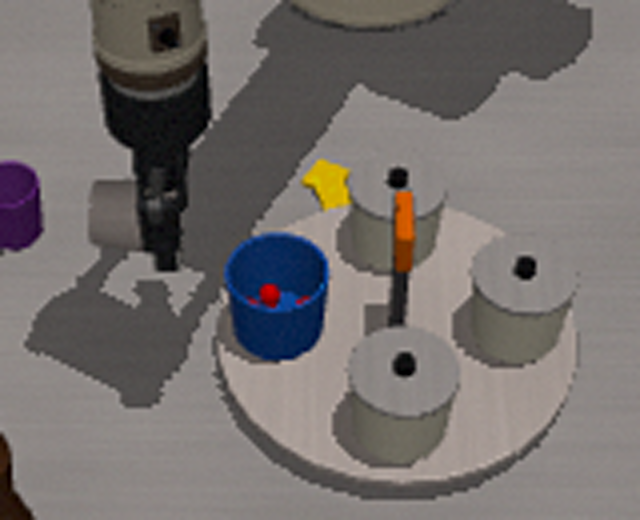

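View pics/top12.png

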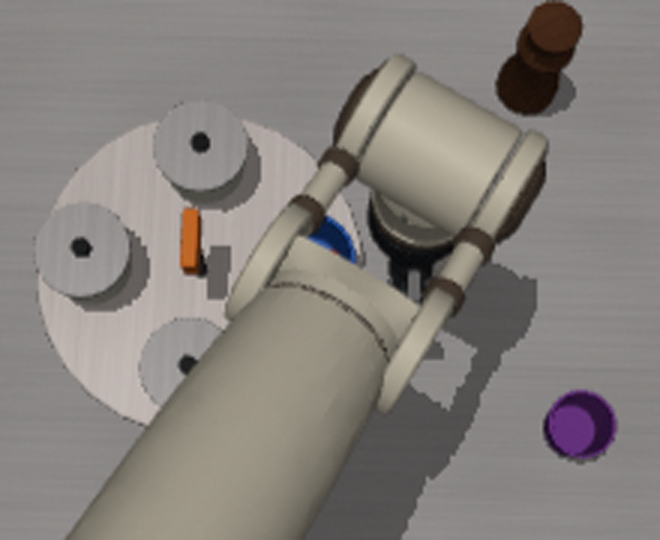

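The cup is empty but stays horizontal in the pads, with the foot toward -y. To right it, I'll go past the handle and push the lower half of its foot against the handle's top edge. That push is radial, so it puts no torque on the turntable.

>>> {"name": "carry_out", "arguments": {
  "plan": [
    {"claw":5,"delta_pos":[0,0,3],"spin":0},
    {"claw":5,"delta_pos":[0,0,6],"spin":0},
    {"claw":5,"delta_pos":[0,1,8.6],"spin":0},
    {"claw":5,"delta_pos":[0,4,8.6],"spin":0},
    {"claw":5,"delta_pos":[0,8,8.6],"spin":0},
    {"claw":5,"delta_pos":[0,12,8.6],"spin":0},
    {"claw":5,"delta_pos":[0,16,8.6],"spin":0},
    {"claw":5,"delta_pos":[0,20,8.6],"spin":0},
    {"claw":5,"delta_pos":[0,24,8.6],"spin":0},
    {"claw":5,"delta_pos":[0,26,8.6],"spin":0},
    {"claw":5,"delta_pos":[0,26,7],"spin":0},
    {"claw":5,"delta_pos":[0,26,5],"spin":0},
    {"claw":5,"delta_pos":[0,26,3.5],"spin":0},
    {"claw":5,"delta_pos":[0,26,2.8],"spin":0},
    {"claw":5,"delta_pos":[0,26,2.8],"spin":0}
  ],
  "squeeze": 20
}}

```text
t: 17.65
position: [0.5355, 0.0901, 0.2307]
tool_rot: [-0.707, -0.0, 0.002, 0.707]
ft_force: [-0.3, -0.4, -1.2]
finger_gap: 0.686
```

```bash
python3 look.py 13 wrist scene
```

```text
t 17.65 p [0.5355 0.0901 0.2307] yaw 0.2 gap 58.6 F [-0.3 -0.4 -1.2] q [-0.06  0.15  1.76  0.    1.24 -0.06]
```

View pics/wrist13.png

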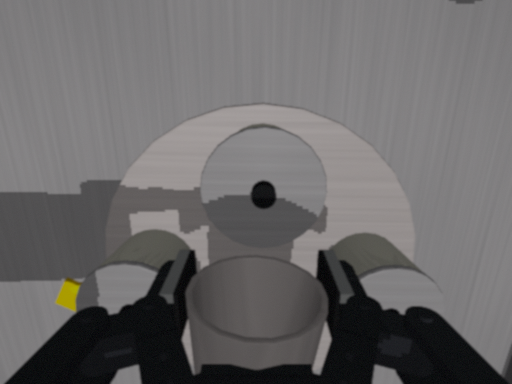

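View pics/scene13.png

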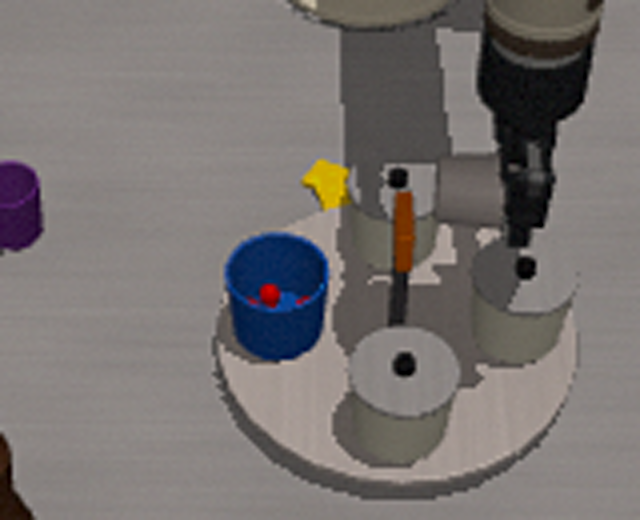

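>>> {"name": "carry_out", "arguments": {
  "plan": [
    {"claw":5,"delta_pos":[0,-0.8,0],"spin":0},
    {"claw":5,"delta_pos":[0,-1.4,0],"spin":0},
    {"claw":5,"delta_pos":[0,-1.8,0.4],"spin":0},
    {"claw":5,"delta_pos":[0,-2.0,0.9],"spin":0},
    {"claw":5,"delta_pos":[0,-2.3,1.5],"spin":0},
    {"claw":5,"delta_pos":[0,-2.8,2.1],"spin":0},
    {"claw":5,"delta_pos":[0,-3.3,2.7],"spin":0},
    {"claw":5,"delta_pos":[0,-3.9,3.1],"spin":0},
    {"claw":5,"delta_pos":[0,-4.5,3.4],"spin":0},
    {"claw":5,"delta_pos":[0,-4.5,3.4],"spin":0}
  ]
}}

```text
t: 18.75
position: [0.5365, 0.0439, 0.2665]
tool_rot: [0.707, 0.001, -0.0, -0.707]
ft_force: [0.1, -0.7, -1.3]
finger_gap: 0.687
```

```bash
python3 look.py 14 wrist scene
```

```text
t 18.75 p [0.5365 0.0439 0.2665] yaw 0.1 gap 58.6 F [ 0.1 -0.7 -1.3] q [-0.14  0.09  1.74 -0.    1.3  -0.14]
```

View pics/wrist14.png

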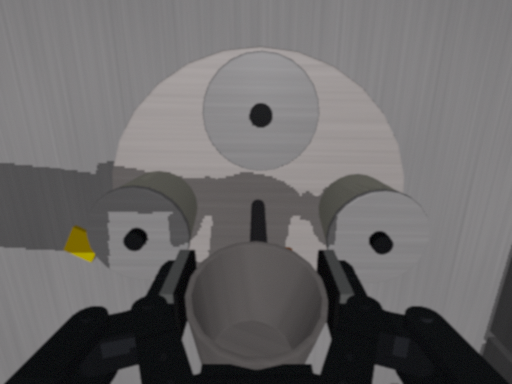

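View pics/scene14.png

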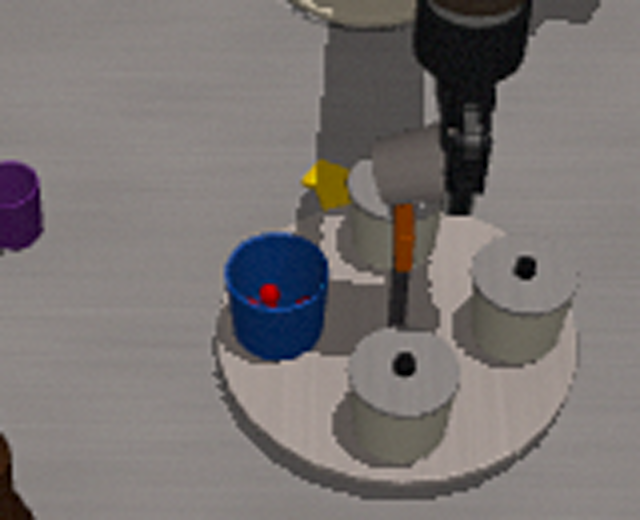

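The righting works partly: it reached about 70°, then the foot slid over the edge. I'll back off and repeat a few mm lower.

>>> {"name": "carry_out", "arguments": {
  "plan": [
    {"claw":5,"delta_pos":[-0.1,2,0],"spin":0},
    {"claw":5,"delta_pos":[-0.1,3.8,0],"spin":0},
    {"claw":5,"delta_pos":[-0.1,3.8,-1.5],"spin":0},
    {"claw":5,"delta_pos":[-0.1,3.8,-3],"spin":0},
    {"claw":5,"delta_pos":[-0.1,3.8,-3],"spin":0},
    {"claw":5,"delta_pos":[-0.1,3,-3],"spin":0},
    {"claw":5,"delta_pos":[-0.1,2.2,-2.9],"spin":0},
    {"claw":5,"delta_pos":[-0.1,1.9,-2.5],"spin":0},
    {"claw":5,"delta_pos":[-0.1,1.5,-2.1],"spin":0},
    {"claw":5,"delta_pos":[-0.1,1.1,-1.7],"spin":0},
    {"claw":5,"delta_pos":[-0.1,0.7,-1.4],"spin":0},
    {"claw":5,"delta_pos":[-0.1,0.3,-1.05],"spin":0},
    {"claw":5,"delta_pos":[-0.1,-0.1,-0.8],"spin":0}
  ]
}}

```text
t: 20.15
position: [0.5355, 0.0439, 0.2596]
tool_rot: [-0.706, -0.001, 0.0, 0.708]
ft_force: [-2.7, 5.7, 1.8]
finger_gap: 0.693
```

```bash
python3 look.py 15 wrist scene
```

```text
t 20.15 p [0.5355 0.0439 0.2596] yaw 0.1 gap 59.2 F [-2.7  5.7  1.8] q [-0.14  0.1   1.75  0.    1.29 -0.15]
```

View pics/wrist15.png

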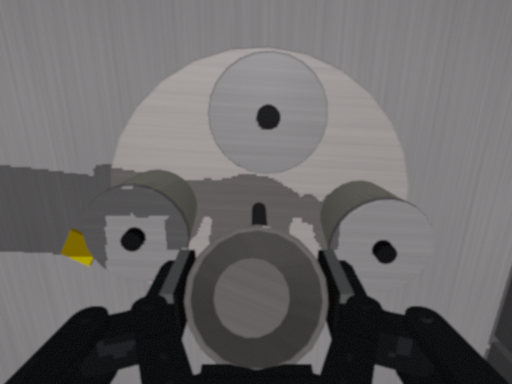

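View pics/scene15.png

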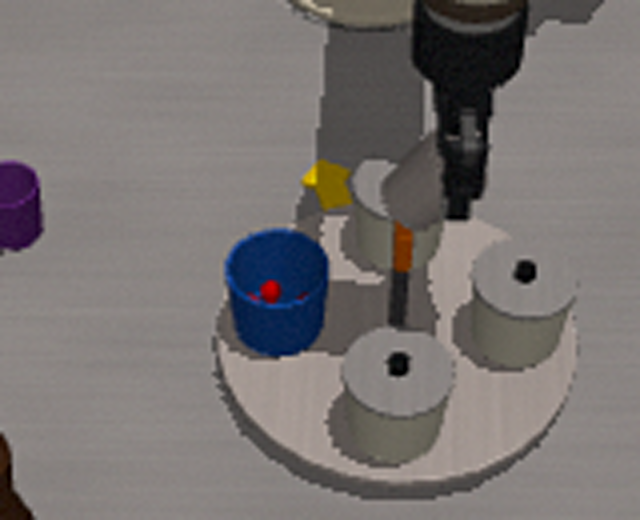

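Now about 45°, still in contact. Continuing.

>>> {"name": "carry_out", "arguments": {
  "plan": [
    {"claw":5,"delta_pos":[0,-0.4,0.2],"spin":0},
    {"claw":5,"delta_pos":[0,-0.8,0.4],"spin":0},
    {"claw":5,"delta_pos":[0,-1.2,0.5],"spin":0},
    {"claw":5,"delta_pos":[0,-1.6,0.6],"spin":0},
    {"claw":5,"delta_pos":[0,-2.0,0.65],"spin":0},
    {"claw":5,"delta_pos":[0,-2.4,0.7],"spin":0},
    {"claw":5,"delta_pos":[0,-2.8,0.7],"spin":0},
    {"claw":5,"delta_pos":[0,-3.2,0.7],"spin":0},
    {"claw":5,"delta_pos":[0,-3.2,0.7],"spin":0}
  ]
}}

```text
t: 21.15
position: [0.5353, 0.0108, 0.2659]
tool_rot: [0.708, 0.001, -0.001, -0.707]
ft_force: [-3.8, 1.3, 5.1]
finger_gap: 0.691
```

```bash
python3 look.py 16 wrist scene
```

```text
t 21.15 p [0.5353 0.0108 0.2659] yaw 0.1 gap 59.0 F [-3.8  1.3  5.1] q [-0.21  0.09  1.75 -0.    1.3  -0.21]
```

View pics/wrist16.png

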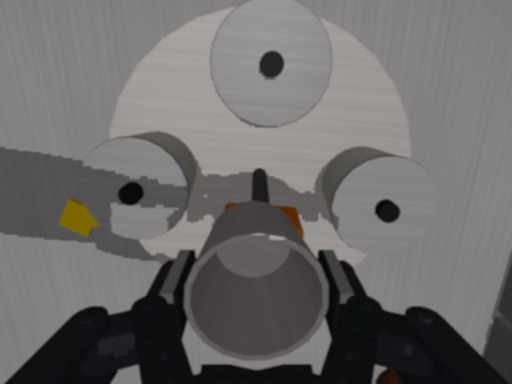

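View pics/scene16.png

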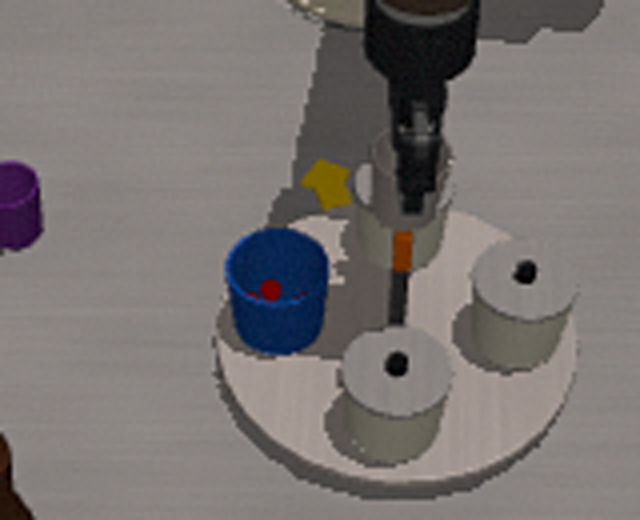

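The cup is nearly upright. I'll carry it back to its original spot.

>>> {"name": "carry_out", "arguments": {
  "plan": [
    {"claw":5,"delta_pos":[0,0,1.5],"spin":0},
    {"claw":5,"delta_pos":[0,0,3],"spin":0},
    {"claw":5,"delta_pos":[-0.5,-3,3],"spin":0},
    {"claw":5,"delta_pos":[-1,-7,3],"spin":0},
    {"claw":5,"delta_pos":[-1.5,-11,3],"spin":0},
    {"claw":5,"delta_pos":[-2,-15,3],"spin":0},
    {"claw":5,"delta_pos":[-2.5,-19,2],"spin":0},
    {"claw":5,"delta_pos":[-3.2,-23,0],"spin":0},
    {"claw":5,"delta_pos":[-3.2,-27,-3],"spin":0},
    {"claw":5,"delta_pos":[-3.2,-30,-7],"spin":0},
    {"claw":5,"delta_pos":[-3.2,-31.8,-11],"spin":0},
    {"claw":5,"delta_pos":[-3.2,-31.8,-13.5],"spin":0},
    {"claw":5,"delta_pos":[-3.2,-31.8,-15],"spin":0},
    {"claw":5,"delta_pos":[-3.2,-31.8,-15],"spin":0}
  ]
}}

```text
t: 22.65
position: [0.5025, -0.3055, 0.1135]
tool_rot: [-0.706, -0.0, 0.002, 0.708]
ft_force: [-0.2, 0.2, -1.2]
finger_gap: 0.696
```

```bash
python3 look.py 17 wrist scene
```

```text
t 22.65 p [ 0.5025 -0.3055  0.1135] yaw 0.2 gap 59.5 F [-0.2  0.2 -1.2] q [-0.75  0.41  1.69 -0.    1.04 -0.75]
```

View pics/wrist17.png

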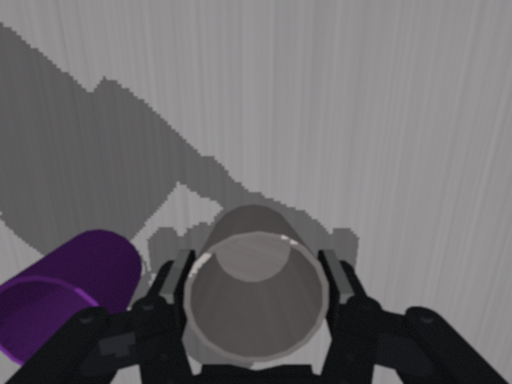

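View pics/scene17.png

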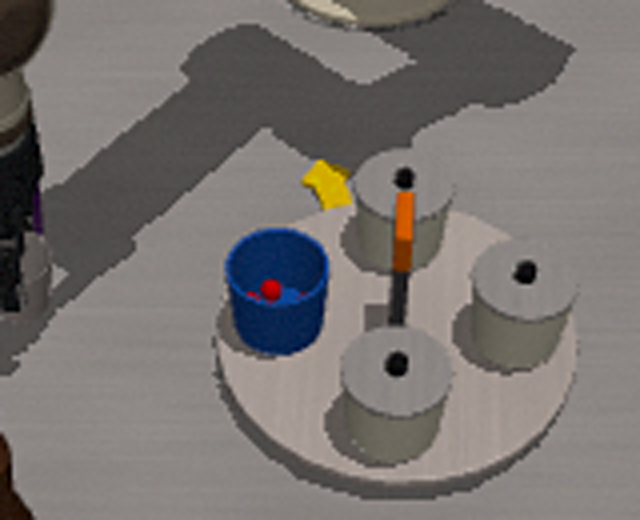

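>>> {"name": "carry_out", "arguments": {
  "plan": [
    {"claw":5,"delta_pos":[0,0,-0.4],"spin":0},
    {"claw":5,"delta_pos":[0,0,-0.7],"spin":0},
    {"claw":5,"delta_pos":[0,0,-0.9],"spin":0},
    {"claw":5,"delta_pos":[0,0,-0.9],"spin":0},
    {"claw":5,"delta_pos":[0,0,-0.9],"spin":0}
  ]
}}

```text
t: 23.25
position: [0.5033, -0.306, 0.106]
tool_rot: [0.707, 0.001, -0.001, -0.707]
ft_force: [-0.4, -0.7, -2.2]
finger_gap: 0.69
```

>>> {"name": "carry_out", "arguments": {
  "plan": [
    {"claw":6.3,"delta_pos":[0,0,0],"spin":0},
    {"claw":6.3,"delta_pos":[0,0,0],"spin":0},
    {"claw":7,"delta_pos":[0,0,0],"spin":0},
    {"claw":8,"delta_pos":[0,0,0],"spin":0},
    {"claw":8,"delta_pos":[0,0,0],"spin":0},
    {"claw":8,"delta_pos":[0,0,2],"spin":0},
    {"claw":8,"delta_pos":[0,0,6],"spin":0},
    {"claw":8,"delta_pos":[0,0,10],"spin":0}
  ]
}}

```text
t: 24.05
position: [0.5027, -0.3056, 0.2063]
tool_rot: [-0.707, -0.0, 0.002, 0.708]
ft_force: [0.1, -0.2, 1.2]
finger_gap: 0.934
```

```bash
python3 look.py 18 wrist top; python3 - <<'E'
import pickle,cv2
f=pickle.load(open('top18.pkl','rb'))['frame'];cv2.imwrite('pics/top18c.png',cv2.resize(f[130:270,150:290],None,fx=4,fy=4,interpolation=cv2.INTER_CUBIC)[:,:,::-1])
E
```

```text
t 24.05 p [ 0.5027 -0.3056  0.2063] yaw 0.2 gap 79.8 F [ 0.1 -0.2  1.2] q [-0.75  0.28  1.65  0.    1.21 -0.75]
```

View pics/wrist18.png

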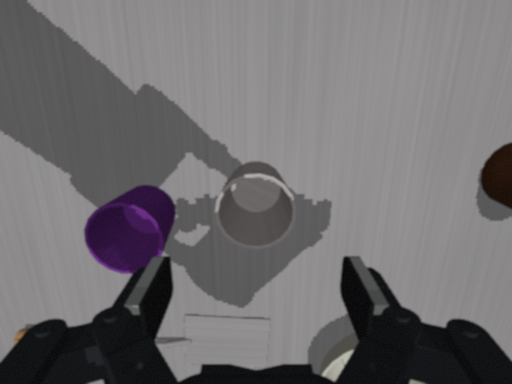

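View pics/top18c.png

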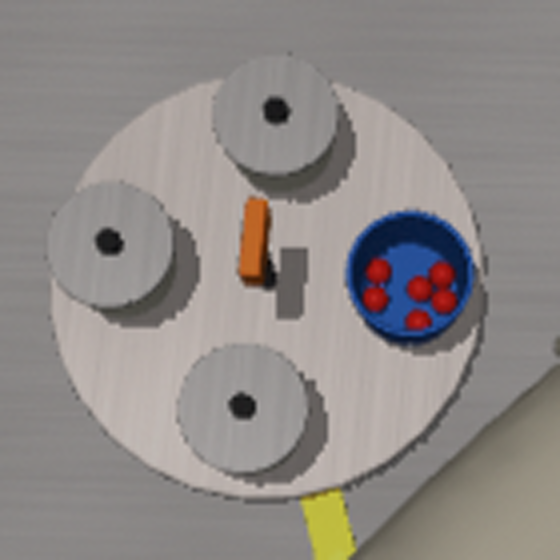

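The cup stands upright and empty, with the rim at (256,210), the same look as before the grasp. All six balls are in the pot. Now I measure the turntable angle.

```bash
python3 - <<'E'
from h import *;import pickle
c=pickle.load(open('top18.pkl','rb'))
P=lambda x,y,z:ray(c,150+x/4-.375,130+y/4-.375,z)
F,L,N=P(275,110,.111),P(109,241,.111),P(242,406,.111);B=P(410,276,.098)
ax=(F+N)/2;print(ax.round(4),((L+B)/2).round(4))
for v in(F,L,N,B): print(np.degrees(np.arctan2(*(v-ax)[1::-1])).round(1))
E
```

```text
[0.5364 0.009  0.111 ] [0.5358 0.0086 0.1045]
-4.1
85.7
175.9
-95.0
```

>>> {"name": "carry_out", "arguments": {
  "plan": [
    {"claw":6,"delta_pos":[0,0,5],"spin":0},
    {"claw":5,"delta_pos":[0,0,9.4],"spin":8},
    {"claw":5,"delta_pos":[3.3,31.5,9.4],"spin":85.5},
    {"claw":5,"delta_pos":[3.3,31.5,9.4],"spin":85.5},
    {"claw":5,"delta_pos":[3.3,31.5,9.4],"spin":85.5},
    {"claw":5,"delta_pos":[3.3,31.5,9.4],"spin":85.5},
    {"claw":5,"delta_pos":[3.3,31.5,9.4],"spin":85.5},
    {"claw":5,"delta_pos":[3.3,31.5,9.4],"spin":85.5},
    {"claw":5,"delta_pos":[3.3,31.5,9.4],"spin":85.5},
    {"claw":5,"delta_pos":[3.3,31.5,9.4],"spin":85.5},
    {"claw":5,"delta_pos":[3.3,31.5,9.4],"spin":85.5},
    {"claw":5,"delta_pos":[3.3,31.5,9.4],"spin":85.5},
    {"claw":5,"delta_pos":[3.3,31.5,9.4],"spin":85.5},
    {"claw":5,"delta_pos":[3.3,31.5,9.4],"spin":85.5}
  ],
  "squeeze": 30
}}

```text
t: 25.55
position: [0.5362, 0.0088, 0.2997]
tool_rot: [-0.519, -0.48, 0.48, 0.519]
ft_force: [-0.4, -0.3, 0.2]
finger_gap: 0.583
```

```bash
python3 look.py 19 wrist
```

```text
t 25.55 p [0.5362 0.0088 0.2997] yaw 85.5 gap 49.8 F [-0.4 -0.3  0.2] q [-0.21  0.06  1.71 -0.    1.37 -1.7 ]
```

View pics/wrist19.png

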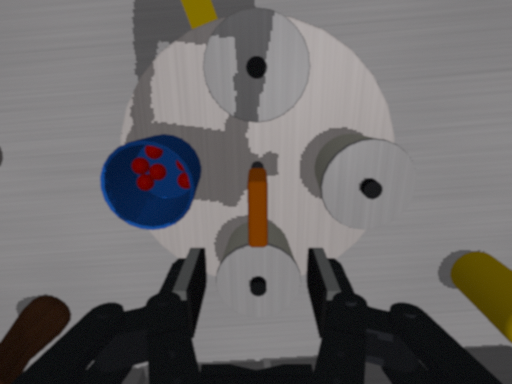

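The handle (258,205) is centred and aligned with the jaws. I'll grip it and turn -70°.

>>> {"name": "carry_out", "arguments": {
  "plan": [
    {"claw":5,"delta_pos":[0,0,-5],"spin":0},
    {"claw":5,"delta_pos":[0,0,-8],"spin":0},
    {"claw":5,"delta_pos":[0,0,-9.8],"spin":0},
    {"claw":5,"delta_pos":[0,0,-9.8],"spin":0},
    {"claw":0.8,"delta_pos":[0,0,-9.8],"spin":0},
    {"claw":0.8,"delta_pos":[0,0,-9.8],"spin":0},
    {"claw":0.8,"delta_pos":[0,0,-9.8],"spin":0},
    {"claw":0.8,"delta_pos":[0,0,-9.8],"spin":0},
    {"claw":0.8,"delta_pos":[0,0,-9.8],"spin":0},
    {"claw":0.8,"delta_pos":[0,0,-9.8],"spin":0},
    {"claw":0.8,"delta_pos":[0,0,-9.8],"spin":0},
    {"claw":0.8,"delta_pos":[0,0,-9.8],"spin":-4},
    {"claw":0.8,"delta_pos":[0,0,-9.8],"spin":-8},
    {"claw":0.8,"delta_pos":[0,0,-9.8],"spin":-13},
    {"claw":0.8,"delta_pos":[0,0,-9.8],"spin":-18},
    {"claw":0.8,"delta_pos":[0,0,-9.8],"spin":-23},
    {"claw":0.8,"delta_pos":[0,0,-9.8],"spin":-28},
    {"claw":0.8,"delta_pos":[0,0,-9.8],"spin":-33},
    {"claw":0.8,"delta_pos":[0,0,-9.8],"spin":-38},
    {"claw":0.8,"delta_pos":[0,0,-9.8],"spin":-43}
  ]
}}

```text
t: 27.6
position: [0.5375, 0.0098, 0.2039]
tool_rot: [0.659, 0.258, -0.255, -0.659]
ft_force: [2.3, 7.7, 5.6]
finger_gap: 0.159
```

>>> {"name": "carry_out", "arguments": {
  "plan": [
    {"claw":0.8,"delta_pos":[0,0,0],"spin":-5},
    {"claw":0.8,"delta_pos":[0,0,0],"spin":-10},
    {"claw":0.8,"delta_pos":[0,0,0],"spin":-15},
    {"claw":0.8,"delta_pos":[0,0,0],"spin":-19},
    {"claw":0.8,"delta_pos":[0,0,0],"spin":-23},
    {"claw":0.8,"delta_pos":[0,0,0],"spin":-25.5},
    {"claw":0.8,"delta_pos":[0,0,0],"spin":-26.7},
    {"claw":0.8,"delta_pos":[0,0,0],"spin":-26.7},
    {"claw":0.8,"delta_pos":[0,0,0],"spin":-26.7},
    {"claw":0.8,"delta_pos":[0,0,0],"spin":-26.7},
    {"claw":0.8,"delta_pos":[0,0,0],"spin":-26.7}
  ]
}}

```text
t: 28.7
position: [0.5377, 0.0099, 0.2039]
tool_rot: [-0.7, -0.1, 0.097, 0.701]
ft_force: [4.2, 7.4, 5.1]
finger_gap: 0.158
```

```bash
python3 look.py 20 wrist scene top; python3 - <<'E'
import pickle,cv2
f=pickle.load(open('scene20.pkl','rb'))['frame'];cv2.imwrite('pics/s20.png',f[:,:,::-1])
E
```

```text
t 28.7 p [0.5377 0.0099 0.2039] yaw 16.0 gap 13.5 F [4.2 7.4 5.1] q [-0.21  0.16  1.8   0.    1.18 -0.49]
```

View pics/wrist20.png

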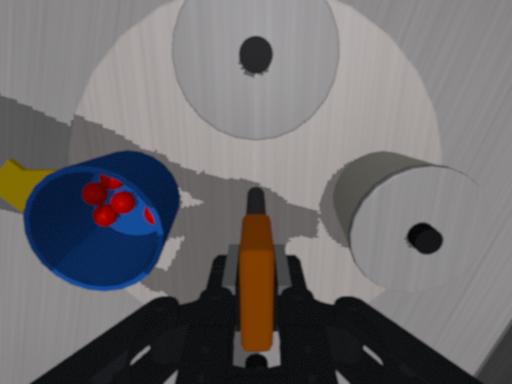

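View pics/s20.png

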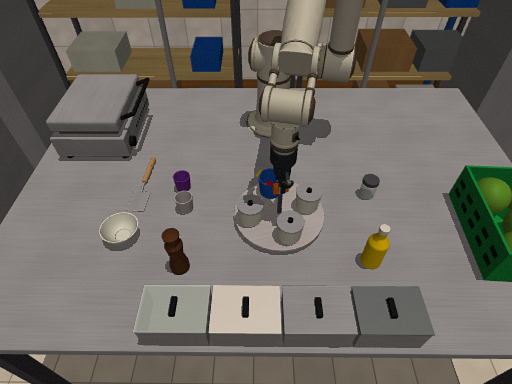

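View pics/top20.png

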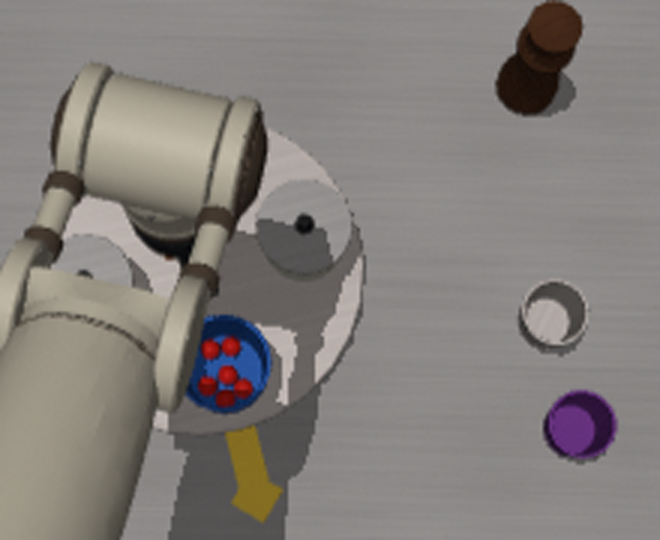

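```bash
python3 - <<'E'
from h import *;import pickle
from yaw import st
c=pickle.load(open('top20.pkl','rb'));ax=np.array([.536,.009])
P=lambda x,y,z:ray(c,150+x/3-.33,110+y/3-.33,z)[:2]-ax
k=P(305,223,.111);b=P(227,362,.098);t=P(262,521,.002)
for n,v in(('knob',k),('pot',b),('tip',t)): print(n,v.round(4),np.degrees(np.arctan2(v[1],v[0])).round(1),np.linalg.norm(v).round(4))
s=st();print(s['joint_velocities'].round(3))
E
```

```text
knob [ 0.0277 -0.0948] -73.7 0.0988
pot [-0.0926 -0.0309] -161.6 0.0976
tip [-0.2226 -0.0623] -164.4 0.2312
t 28.85 p [0.5378 0.0099 0.2039] yaw 16.0 gap 13.7 F [3.5 6.4 4.7] q [-0.21  0.16  1.8   0.    1.18 -0.49]
[-0.001 -0.001 -0.     0.    -0.     0.   ]
```

```bash
python3 -c "
from rig import ctrl;print(ctrl.finish_job())"
```

```text
the job is handed in; nothing more can be done
None
```

The job is handed in at about 29 s of the 72 s limit. The hand-in gave no verdict, so the result rests on my last checks.

**What I did**
- **First turn:** I turned the carousel by its handle so the blue pot faced the cup's side.
- **Pour:** The moves can't tilt the tool, so I gripped the cup at its rim and pivoted it between the pads over the pot's edge. All six tomatoes went in.
- **Cup:** It stayed horizontal in the pads afterwards. I pushed its foot against the top edge of the handle to right it. The first push slid off at about 70° and the second worked. The cup went back to its original spot and was let go.
- **Last turn:** I gripped the handle again with a 30 N squeeze, turned the pot to the pointer and kept hold.

**Last checks**
- **Tomatoes and cup:** Six tomatoes show in the pot, and the cup looks upright and empty on the counter.
- **Alignment:** The lid knob puts the pot at -163.7°, the pot rim itself says -161.6°, and the pointer is at about -164.1° to -164.4°. The two pot readings disagree by about 2°, so the pot is within about 5 mm of the line against the 20 mm allowed.
- **Grip:** The gap is about 13.6 mm on the 14 mm handle and the joints are still. I inferred the finger contact force from this rather than measuring it.
- **Bystanders:** The shaker, mill, sauce bottle, bowl and spatula look unmoved. I judged that by eye only.

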